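# Reverse the ratchet spanner and tighten the washer-foot nut

### The job

The ratchet spanner on the washer-foot bracket is set to loosen and its handle already stands near the left-hand (clockwise) stud. Flip the direction lever on its head fully over to its other side, swing the handle back anticlockwise right to the other stud to feel that it now free-wheels and the nut stays still, then swing it clockwise all the way to the first stud so that the nut is tightened. Never turn the nut loose, leave the loose things round about where they are, and let go of the spanner when it is done.

Things in the scene. Friction and masses are not known exactly. Their poses are not given: they have to be found in the camera images.
- nut_axis (a point): point on the vertical axis of nut and spanner, on top of the spanner's round steel head (56 mm across), 54 mm above the worktop. The head sits captive on the nut, in the middle of the bracket. x points out along the handle, z up.
- handle_grip (a point): middle of the spanner's black round handle, the place to take or push it: 145 mm from nut_axis, 41 mm above the worktop. The handle is 26 mm thick, level, runs from 92 to 190 mm from the axis, with 28 mm of air beneath. x points out along it, away from the nut, z up. It only swings level about nut_axis.
- ratchet (a joint): swing of the spanner's handle, rad, clockwise from above positive; the studs stop it at -0.75 and +0.50. It starts near the clockwise stop, at 0.25 to 0.42, and stays where it is left (after driving the nut it springs back by up to 0.1). Free-wheeling takes about 1 N at the grip, driving the nut about 3 N.
- lever_tab (a point): middle of the upright dark steel tab of the direction lever on top of the head, 71 mm above the worktop. The tab is 10 mm thick across the lever, 18 mm along it, and reaches from the flat lever arm (top 60 mm above the worktop) to 82 mm. It stands about 13 mm to one or the other side of nut_axis, across the handle. x points along the arm from tab to pivot, z up.
- lever (a joint): angle of the lever to the handle, rad, clockwise from above positive, stops at +-0.40. Below -0.2 (tab left of the handle's line, seen from the handle's end towards the nut) the ratchet loosens: anticlockwise drives, clockwise free-wheels. Above +0.2 (tab to the right) it tightens, the other way round. Starts at -0.40 to -0.34, moves at about 2 N on the tab, stays where left.
- nut (a joint): turn of the nut, rad, clockwise from above (tightening) positive, 0 at the start. It is stiff (0.35 N m) and stays where left; its flange under the head has an ear that shows its turn. The ratchet has 18 teeth, so a driving stroke loses up to 0.4 rad before it takes hold.
- small_tin: bystander: round food tin, 57 mm wide, 72 mm tall, standing behind the bracket; origin in the middle of its underside. Leave it.
- scrub_brush: bystander: wooden scrubbing brush lying, 61 x 154 x 46 mm, behind and left of the bracket; origin in the middle of its underside. Leave it.
- screwdriver: bystander: screwdriver, 212 mm long, 27 mm thick, lying left of the bracket; origin in the middle of its underside. Leave it.
- lint_roller: bystander: lint roller, 228 mm long, 43 mm thick, lying front left; origin in the middle of its underside. Leave it.
- bracket: washer-foot bracket: aluminium plate 165 x 165 x 6 mm with a 30 mm lip at its far edge, fixed to the worktop; origin under the nut axis at worktop height, x to the lip. Two upright steel studs (12 mm thick, tops 52 mm above the worktop, 75 mm from the nut axis) stop the spanner's neck on either side.
- lever_pivot (a point): vertical pivot of the direction lever, on the handle's centre line 30 mm out from nut_axis towards the handle; the arm points back from it towards nut_axis, and the tab's middle is 34 mm from it. x points out along the handle, z up.

How it is judged:
By the outcome, as a careful person would: the job done as asked, in the order asked, and still so for the second after the job is handed in, with the robot touching nothing.
It also fails if it takes over 54 s, if anything falls off the work surface, if the arm or the gripper's body presses on something with over 40 N, if the wrist force passes 120 N, or if a joint passes its speed limit or range.

### The arm

A 6-joint arm with a two-finger parallel gripper is mounted at the origin on a cart in front of the work surface, level with it; the furniture and walls round the work are solid. World frame = base frame: x ahead of the robot, y to its left, z up, the work surface at z = 0. Lengths are in mm, angles in degrees, forces in N, time in s.
With the tool pointing down it reaches from about 350 to 850 mm from the base axis. Payload 8.1 kg.
Tool frame: the origin (TCP) lies at the very end of the fingers, on their centre line; the grasp point (between the pads) lies 19 mm behind it; z points along the fingers, y is the line along which they close (so a half turn about z gives the same grasp; the last joint's range is limited). The gripper opens to 85 mm and grips with 20 to 120 N. Pads are 22 mm wide; open, the fingers measure 114 mm over their backs; the gripper's body (76 mm by 85 mm) begins 54 mm behind the grasp point. The pads swing forward as they close: fully open they stand 13 mm farther back than shut.
Start: joints at [63.174, 7.471, 85.268, -0, 87.261, -4.893], TCP at [224.091, 556.587, 231.292] pointing down, gripper open.
Joint ranges: [-169.43, 169.43], [-51.17, 129.36], [1.28, 143.12], [-76.62, 256.62], [0, 156.53], [-152.29, 152.29]. Speed limits (degrees/s): [136.94, 136.94, 159.86, 180, 180, 180].

### API

Orientations are given as [roll, pitch, yaw] about the fixed x, y, z axes, in that order (R = Rz(yaw) Ry(pitch) Rx(roll)).
In Python, from bench import sense, eyes, job, models gives the robot as it stands. The module is installed in compiled form; this text tells all that it offers.
- The arm moves only by the tool apply_moves, never from a script. Its argument "rows" is a list of rows, each a list of 6 numbers: the shift along the tool's x, y, z in mm, then the turn, a rotation vector about the tool's x, y, z in rad. In form: [[dx, dy, dz, rx, ry, rz], ...]. A call has exactly 5 rows; each row shifts and turns the commanded pose from where the row before left it, along the tool's axes as they then stand; what a row does not reach is not made up. A row lasts 1/8 s, in which the tool goes at most 62.5 mm and 10.7 degrees, less where a joint would pass 70% of its speed; a pose out of reach is approached as far as the arm can. A call is refused whole if a number of a shift passes 62.5 or a number of a turn 0.188, either way. A call with a gripper value outside its range is refused whole. "fingers" is the finger opening in mm, from 0 to 85.4, set as the call begins (left out, the last holds). The fingers move at their own pace and stop on an object; "grip_force" is the grip in N (left out, the last holds). Time passes only in rows, so rows that do not move let the fingers close, or fill a call up. It gives the time, the measured TCP pose, the force, the opening and the grip force at its end, in the units of the state.
- sense(): the state, without advancing time (a new reading comes with each control period).
- eyes.snapshot(name): name is "side" or "top" or "wrist"; returns (picture, depth): 420x560x3 uint8, red, green, blue; 420x560 float32, mm along the optical axis (not along the pixel's ray), 0 where there is no reading.
- eyes.get_calibration(name): a dict with "intrinsics" (3x3 intrinsics, pixels), "R" (3x3) and "t" (3): a world point X has camera coordinates R X + t; the wrist camera has in their place "mount" (4x4, takes a point from camera to tool coordinates, whose origin is the TCP and whose axes are the flange's). Camera axes: x right, y down, z forward; pixel columns grow to the right and rows downward; lengths in mm; the calibration is good to about 2 mm. A picture is of the moment at which its call begins: read the wrist's pose just before it. get_calibration takes no time and is no camera call.
- job.hand_in(): hands the job in; it is judged then, once.
Trained networks look in the newest picture that a camera, given by its name, has taken for a name from the list of things; names that differ only in an ending like _2 or _b are one class to them, and where a whole thing is asked for, a point or a joint stands for the part that bears it (a point fixed in the world has none). Each returns a list of dicts, best first, with "confidence" (0 to 1); they miss things now and then, are a little off and sometimes report something else, mostly with a low value. They report only what shows in the picture. A call takes as long as a camera call.
- models.boxes_of(name, camera): "xyz" ([x, y, z] in mm, in world coordinates, good to about 4 mm: the middle of the surface that is visible of it).
- models.cut_out(name, camera): "pixels" (420x560 bool, what is visible of it).
- models.place_of(name, camera): "xyz" ([x, y, z] in mm, in world coordinates, good to about 4 mm: a listed point, or the origin of a listed thing).
The state is a dict: "time": time; "joint_pos": joint angles; "qd": joint speeds; "joint_efforts": joint torques, N m; "tool_pos": TCP position; "tcp_rot": TCP orientation; "ft_force": force on the tool from outside, world axes, zero at the start; "wrist_torque": the same for the moment, N m; "finger_gap": finger opening in mm; "grip_force": force on a finger pad.
Only numpy, scipy, OpenCV 4.12 (cv2) and the standard library are available. Lean on these libraries where they do the work, as an engineer would, in place of code of your own. Each camera call takes 0.05 s, during which the arm holds its last target. There are 200 camera calls.

## Working session

There is one attempt and no reset: what is moved stays moved. The work goes in short steps, Python scripts to look and compute and a tool call to move; the robot and the scene stay as the last step left them, time stands still between calls to the robot, and variables do not carry over. Pictures are saved under pics/ and viewed, at most 10 in all, crops included, and the job is handed in when it is done.

Besides the shell and the picture viewer there is one more tool, called after "Emit:" as name(argument=value, ...), one argument or row to a line, values as JSON. apply_moves: Moves the arm, as the interface text tells. Its arguments: {"type":"object","properties":{"rows":{"type":"array"},"fingers":{"type":"number"},"grip_force":{"type":"number"}},"required":["rows"]}

```bash
mkdir -p pics; cat > h.py <<'E'
from bench import sense, eyes, job, models
import numpy as np, cv2
def snap(c,f=None):
    p,d=eyes.snapshot(c)
    if f: cv2.imwrite('pics/'+f,p[:,:,::-1])
    return p,d
E
python3 - <<'E'
from h import *
s=sense();print(s['time'],s['tool_pos'],s['tcp_rot'])
for c in['top','side']:
    snap(c,c+'1.png')
    for n in['nut_axis','handle_grip','lever_tab','lever_pivot','bracket','small_tin','scrub_brush','screwdriver','lint_roller']:
        print(c,n,[(np.round(r['xyz']),round(r['confidence'],2)) for r in models.place_of(n,c)[:2]])
print(sense()['time'])
E
```

```text
0.0 [223.83709766 556.08076423 230.23844764] [-1.79893590e+02 -1.05663905e-02  1.58067045e+02]
top nut_axis [(array([ 569., -236.,   54.]), 0.74)]
top handle_grip [(array([ 436., -173.,   44.]), 0.94), (array([ 546., -221.,   61.]), 0.51)]
top lever_tab [(array([ 581., -221.,   71.]), 0.56), (array([ 549., -218.,   59.]), 0.55)]
top lever_pivot [(array([ 549., -218.,   59.]), 0.85)]
top bracket [(array([ 576., -231.,   -0.]), 0.9)]
top small_tin [(array([ 766., -124.,    2.]), 0.85)]
top scrub_brush [(array([736.,  40.,  -0.]), 0.6)]
top screwdriver [(array([511., 231.,   0.]), 0.64)]
top lint_roller [(array([382., 291.,   2.]), 0.77), (array([511., 230.,   3.]), 0.72)]
side nut_axis [(array([ 575., -233.,   50.]), 0.78), (array([ 570., -232.,    0.]), 0.62)]
side handle_grip []
side lever_tab [(array([ 579., -227.,   70.]), 0.47)]
side lever_pivot [(array([ 548., -220.,   59.]), 0.9)]
side bracket [(array([ 573., -231.,   -2.]), 0.74)]
side small_tin [(array([ 767., -125.,   -1.]), 0.85)]
side scrub_brush [(array([738.,  38.,  -2.]), 0.95)]
side screwdriver [(array([514., 236.,   1.]), 0.68), (array([ 566., -230.,   -0.]), 0.28)]
side lint_roller []
1.0
```

View pics/top1.png

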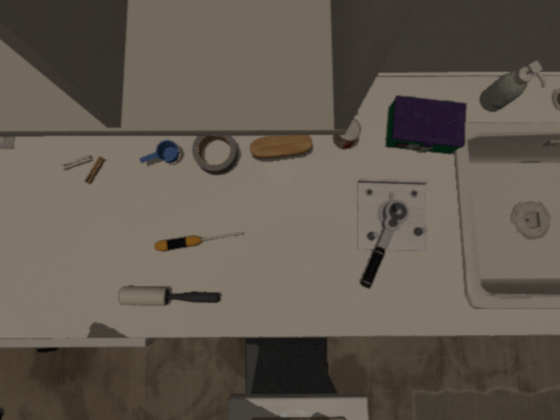

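View pics/side1.png

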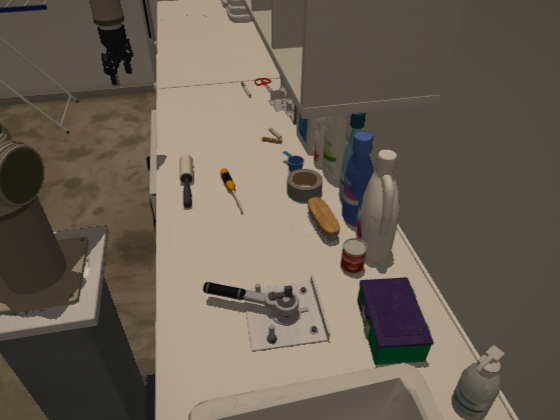

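```bash
cat >> h.py <<'E'
from scipy.spatial.transform import Rotation as Ro
def plan(target,yaw,calls,mid=None,turn=None):
    """rows (5 per call) from measured pose to target xyz with tool down at yaw; optional total yaw change"""
    s=sense(); p=np.array(s['tool_pos']); R=Ro.from_euler('xyz',s['tcp_rot'],degrees=True)
    y0=s['tcp_rot'][2]; dy=turn if turn is not None else (yaw-y0+180)%360-180
    n=5*calls; P=p; out=[]
    for i in range(1,n+1):
        T=p+(np.array(target,float)-p)*i/n
        R2=Ro.from_euler('xyz',[180,0,y0+dy*i/n],degrees=True)
        v=np.round(R.inv().apply(T-P),1); w=np.round((R.inv()*R2).as_rotvec(),3)
        out.append([*v.tolist(),*w.tolist()]); P=P+R.apply(v); R=R*Ro.from_rotvec(w)
    for k in range(calls): print(out[5*k:5*k+5])
E
python3 - <<'E'
from h import *
print(np.round(eyes.get_calibration('wrist')['mount'],2).tolist())
plan([540,-215,240],-22,4,turn=-180)
E
```

```text
[[0.0, -0.96, -0.28, 70.22], [1.0, 0.0, 0.0, -0.34], [-0.0, -0.28, 0.96, -142.74], [0.0, 0.0, 0.0, 1.0]]
[[-29.1, -29.9, -0.4, -0.0, 0.0, 0.157], [-33.3, -25.0, -0.5, -0.0, 0.0, 0.157], [-36.9, -19.4, -0.4, -0.0, 0.0, 0.157], [-39.5, -13.5, -0.4, -0.0, 0.0, 0.157], [-41.0, -7.1, -0.5, -0.0, 0.0, 0.157]]
[[-41.7, -0.6, -0.4, -0.0, 0.0, 0.157], [-41.3, 6.0, -0.4, -0.0, 0.0, 0.158], [-39.8, 12.3, -0.5, 0.0, 0.0, 0.157], [-37.4, 18.4, -0.4, 0.0, 0.0, 0.157], [-34.0, 24.1, -0.4, 0.0, 0.0, 0.157]]
[[-29.9, 29.0, -0.5, 0.0, 0.0, 0.157], [-25.0, 33.4, -0.4, 0.0, 0.0, 0.157], [-19.4, 36.9, -0.4, 0.0, 0.0, 0.157], [-13.5, 39.5, -0.5, 0.0, 0.0, 0.157], [-7.1, 41.0, -0.4, 0.0, 0.0, 0.157]]
[[-0.6, 41.7, -0.4, 0.0, 0.0, 0.157], [6.0, 41.3, -0.5, 0.0, 0.0, 0.157], [12.3, 39.8, -0.4, 0.0, -0.0, 0.157], [18.4, 37.4, -0.4, 0.0, -0.0, 0.158], [24.0, 34.1, -0.5, 0.0, -0.0, 0.157]]
```

Emit:
apply_moves(
  rows=[
    [-29.1,-29.9,-0.4,0,0,0.157],
    [-33.3,-25.0,-0.5,0,0,0.157],
    [-36.9,-19.4,-0.4,0,0,0.157],
    [-39.5,-13.5,-0.4,0,0,0.157],
    [-41.0,-7.1,-0.5,0,0,0.157],
  ],
  fingers=0,
)

```text
time: 1.62
tool_pos: [303.4, 362.5, 233.6]
tcp_rot: [180.0, -0.0, 112.8]
ft_force: [0.0, 0.3, 1.5]
finger_gap: 0.4
grip_force: 0.0
```

Emit:
apply_moves(
  rows=[
    [-41.7,-0.6,-0.4,0,0,0.157],
    [-41.3,6.0,-0.4,0,0,0.158],
    [-39.8,12.3,-0.5,0,0,0.157],
    [-37.4,18.4,-0.4,0,0,0.157],
    [-34.0,24.1,-0.4,0,0,0.157],
  ],
)

```text
time: 2.25
tool_pos: [382.5, 169.6, 235.9]
tcp_rot: [180.0, -0.0, 67.8]
ft_force: [1.1, 0.3, -0.4]
finger_gap: -0.0
grip_force: 0.0
```

Emit:
apply_moves(
  rows=[
    [-29.9,29.0,-0.5,0,0,0.157],
    [-25.0,33.4,-0.4,0,0,0.157],
    [-19.4,36.9,-0.4,0,0,0.157],
    [-13.5,39.5,-0.5,0,0,0.157],
    [-7.1,41.0,-0.4,0,0,0.157],
  ],
)

```text
time: 2.88
tool_pos: [461.4, -23.5, 238.1]
tcp_rot: [180.0, -0.0, 22.8]
ft_force: [-0.8, -0.1, 0.1]
finger_gap: -0.1
grip_force: 0.0
```

Emit:
apply_moves(
  rows=[
    [-0.6,41.7,-0.4,0,0,0.157],
    [6.0,41.3,-0.5,0,0,0.157],
    [12.3,39.8,-0.4,0,0,0.157],
    [18.4,37.4,-0.4,0,0,0.158],
    [24.0,34.1,-0.5,0,0,0.157],
  ],
)

```text
time: 3.5
tool_pos: [540.4, -216.4, 240.1]
tcp_rot: [-180.0, -0.0, -22.3]
ft_force: [0.4, 0.6, 0.1]
finger_gap: -0.1
grip_force: 0.0
```

```bash
python3 - <<'E'
from h import *
s=sense();print(s['time'],s['tool_pos'],s['tcp_rot'],s['ft_force'],s['joint_pos'])
snap('wrist','w1.png')
for n in['nut_axis','handle_grip','lever_tab','lever_pivot','bracket']:
    print(n,[(np.round(r['xyz']),round(r['confidence'],2)) for r in models.place_of(n,'wrist')[:2]])
E
```

```text
3.5 [ 540.40470656 -216.37985862  240.05077111] [-1.79996834e+02 -1.39766406e-02 -2.22611828e+01] [0.36577914 0.59804101 0.14046371] [-2.68700022e+01  4.49171876e+00  8.75436177e+01  4.28116432e-03
  8.79509864e+01  8.53910276e+01]
nut_axis [(array([ 572., -234.,   52.]), 0.79)]
handle_grip []
lever_tab [(array([ 580., -222.,   69.]), 0.64)]
lever_pivot [(array([ 543., -221.,   59.]), 0.84), (array([ 578., -223.,   70.]), 0.66)]
bracket [(array([ 572., -235.,   -2.]), 0.6)]
```

View pics/w1.png

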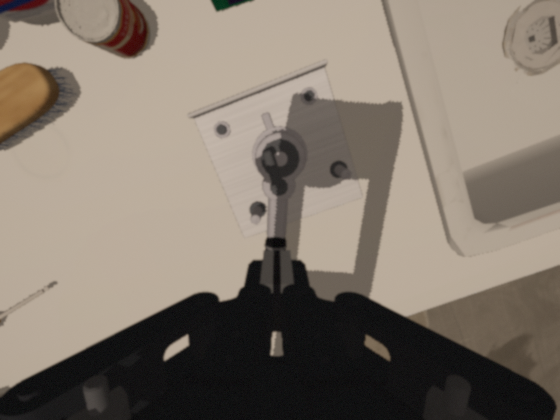

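```bash
python3 - <<'E'
from h import *
plan([591,-196,66],-24,1)
E
```

```text
[[8.2, -7.2, 34.8, -0.0, 0.0, 0.007], [8.1, -7.3, 34.8, -0.0, 0.0, 0.008], [8.0, -7.3, 34.8, -0.0, 0.0, 0.007], [8.0, -7.4, 34.7, -0.0, 0.0, 0.008], [8.0, -7.4, 34.8, -0.0, 0.0, 0.007]]
```

Emit:
apply_moves(
  rows=[
    [8.2,-7.2,34.8,0,0,0.007],
    [8.1,-7.3,34.8,0,0,0.008],
    [8.0,-7.3,34.8,0,0,0.007],
    [8.0,-7.4,34.7,0,0,0.008],
    [8.0,-7.4,34.8,0,0,0.007],
  ],
)

```text
time: 4.42
tool_pos: [591.7, -195.4, 65.6]
tcp_rot: [-180.0, -0.0, -23.9]
ft_force: [-0.3, 0.1, -0.2]
finger_gap: -0.1
grip_force: 0.0
```

Emit:
apply_moves(
  rows=[
    [0,4,0,0,0,0],
    [0,4,0,0,0,0],
    [0,4,0,0,0,0],
    [0,4,0,0,0,0],
    [0,3,0,0,0,0],
  ],
)

```text
time: 5.05
tool_pos: [583.9, -214.9, 67.2]
tcp_rot: [-180.0, -0.1, -24.1]
ft_force: [1.5, 0.3, 1.6]
finger_gap: 0.0
grip_force: 0.6
```

Emit:
apply_moves(
  rows=[
    [0,3,0,0,0,0],
    [0,3,0,0,0,0],
    [0,2,0,0,0,0],
    [0,2,0,0,0,0],
    [0,2,0,0,0,0],
  ],
)

```text
time: 5.68
tool_pos: [578.7, -225.2, 66.1]
tcp_rot: [-180.0, 0.0, -24.1]
ft_force: [1.2, 2.9, 1.7]
finger_gap: -0.1
grip_force: 1.3
```

```bash
python3 - <<'E'
from h import *
s=sense();print(s['tool_pos'],s['tcp_rot'],s['ft_force'])
snap('wrist','w2.png')
E
```

```text
[ 578.67024192 -225.18025067   66.13688429] [-1.79993545e+02  2.23547552e-03 -2.40709234e+01] [1.20494639 2.8627043  1.70718314]
```

View pics/w2.png

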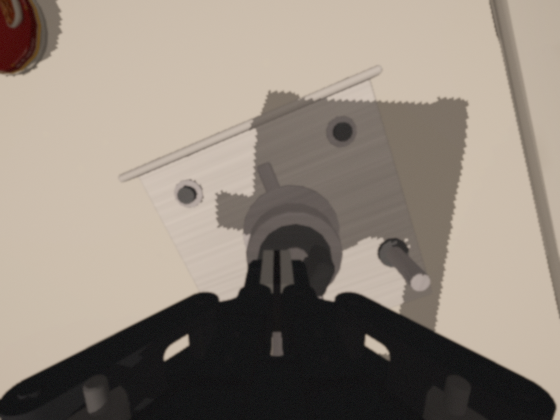

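Emit:
apply_moves(
  rows=[
    [0,1.5,0,0,0,0],
    [0,1.5,0,0,0,0],
    [0,1,0,0,0,0],
    [0,1,0,0,0,0],
    [0,1,0,0,0,0],
  ],
)

```text
time: 6.35
tool_pos: [577.1, -228.1, 66.0]
tcp_rot: [-179.8, 0.0, -24.0]
ft_force: [6.1, 13.8, 2.1]
finger_gap: 0.0
grip_force: 7.3
```

Emit:
apply_moves(
  rows=[
    [0,-6,0,0,0,0],
    [0,-6,-10,0,0,0],
    [0,-4,-40,0,0,0],
    [-25,10,-40,0,0,0],
    [-25,10,-40,0,0,0],
  ],
)

```text
time: 6.98
tool_pos: [528.2, -214.0, 197.8]
tcp_rot: [180.0, -0.0, -24.1]
ft_force: [0.7, -0.5, 0.4]
finger_gap: 0.1
grip_force: 0.0
```

```bash
python3 - <<'E'
from h import *
s=sense();print(s['tool_pos'],s['tcp_rot'],s['ft_force'])
snap('wrist','w3.png')
for n in['nut_axis','handle_grip','lever_tab','lever_pivot','bracket']:
    print(n,[(np.round(r['xyz']),round(r['confidence'],2)) for r in models.place_of(n,'wrist')[:2]])
snap('top')
for n in['nut_axis','handle_grip','lever_tab','lever_pivot']:
    print(n,[(np.round(r['xyz']),round(r['confidence'],2)) for r in models.place_of(n,'top')[:2]])
E
```

```text
[ 528.18928578 -214.04141259  197.80097092] [ 1.79957419e+02 -1.05040573e-02 -2.40678892e+01] [ 0.73306524 -0.47663293  0.40326359]
nut_axis [(array([ 574., -236.,   54.]), 0.65), (array([ 570., -246.,   70.]), 0.17)]
handle_grip []
lever_tab [(array([ 568., -245.,   70.]), 0.66)]
lever_pivot [(array([ 544., -220.,   61.]), 0.59)]
bracket [(array([ 573., -233.,   -0.]), 0.9)]
nut_axis [(array([ 570., -239.,   55.]), 0.69)]
handle_grip [(array([ 437., -170.,   41.]), 0.73)]
lever_tab [(array([ 569., -244.,   70.]), 0.42)]
lever_pivot [(array([ 547., -220.,   57.]), 0.77)]
```

View pics/w3.png

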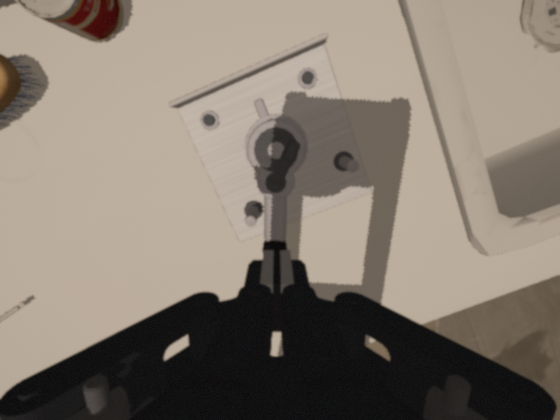

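```bash
python3 - <<'E'
from h import *
plan([440,-174,110],-25,1)
E
```

```text
[[-19.4, -0.0, 17.0, -0.0, 0.002, 0.003], [-19.4, 0.0, 17.0, -0.0, 0.0, 0.004], [-19.4, 0.2, 16.9, -0.0, 0.0, 0.003], [-19.4, 0.2, 17.0, -0.0, 0.0, 0.003], [-19.4, 0.2, 17.0, -0.0, 0.0, 0.003]]
```

Emit:
apply_moves(
  rows=[
    [-19.4,0,17,0,0,0.003],
    [-19.4,0,17,0,0,0.003],
    [-19.4,0.2,17,0,0,0.003],
    [-19.4,0.2,17,0,0,0.003],
    [-19.4,0.2,17,0,0,0.003],
  ],
  fingers=50,
)

```text
time: 8.15
tool_pos: [439.6, -174.0, 110.1]
tcp_rot: [180.0, 0.1, -24.9]
ft_force: [-0.5, 0.3, 0.7]
finger_gap: 49.7
grip_force: 0.0
```

```bash
python3 - <<'E'
from h import *
snap('wrist','w4.png')
print([(np.round(r['xyz']),round(r['confidence'],2)) for r in models.place_of('handle_grip','wrist')[:2]])
E
```

```text
[(array([ 439., -173.,   46.]), 0.73)]
```

View pics/w4.png

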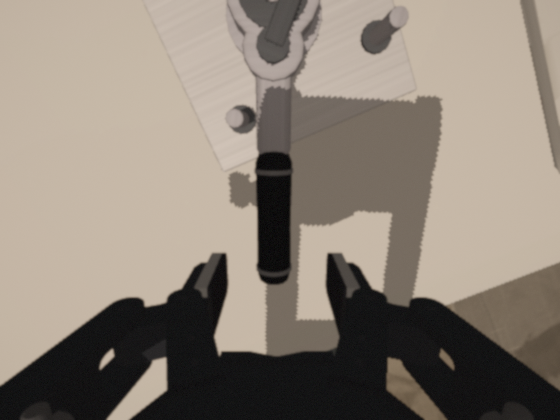

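Emit:
apply_moves(
  rows=[
    [0,0,20,0,0,0],
    [0,0,20,0,0,0],
    [0,0,20,0,0,0],
    [0,0,20,0,0,0],
    [0,0,15,0,0,0],
  ],
)

```text
time: 8.88
tool_pos: [441.1, -174.7, 15.7]
tcp_rot: [180.0, -0.0, -24.9]
ft_force: [0.8, 0.1, 0.5]
finger_gap: 49.6
grip_force: 0.0
```

Emit:
apply_moves(
  rows=[
    [0.3,10.1,0,0,0,-0.07],
    [0.4,10.1,0,0,0,-0.07],
    [0.4,10.1,0,0,0,-0.07],
    [0.4,10.1,0,0,0,-0.07],
    [0.4,10.1,0,0,0,-0.07],
  ],
)

```text
time: 9.5
tool_pos: [428.2, -223.7, 16.4]
tcp_rot: [180.0, -0.0, -4.7]
ft_force: [0.7, 0.1, 0.4]
finger_gap: 49.8
grip_force: 0.2
```

Emit:
apply_moves(
  rows=[
    [0.3,10.1,0,0,0,-0.07],
    [0.4,10.1,0,0,0,-0.07],
    [0.4,10.1,0,0,0,-0.07],
    [0.4,10.1,0,0,0,-0.07],
    [0.4,10.1,0,0,0,-0.07],
  ],
)

```text
time: 10.12
tool_pos: [433.0, -273.8, 16.5]
tcp_rot: [180.0, -0.0, 15.3]
ft_force: [-0.1, -0.3, -0.3]
finger_gap: 49.8
grip_force: 0.2
```

```bash
python3 - <<'E'
from h import *
s=sense();print(s['tool_pos'],s['tcp_rot'],s['ft_force'],s['joint_pos'])
snap('wrist','w5.png')
for n in['nut_axis','lever_tab','lever_pivot']:
    print(n,[(np.round(r['xyz']),round(r['confidence'],2)) for r in models.place_of(n,'wrist')[:2]])
E
```

```text
[ 433.0088901  -273.80318508   16.45277518] [ 1.79970047e+02 -3.19318980e-02  1.53073983e+01] [-0.12434288 -0.26439672 -0.32666858] [-3.80474608e+01  6.63090997e+00  1.10043739e+02  8.66858528e-03
  6.32822602e+01  3.66412548e+01]
nut_axis []
lever_tab []
lever_pivot []
```

View pics/w5.png

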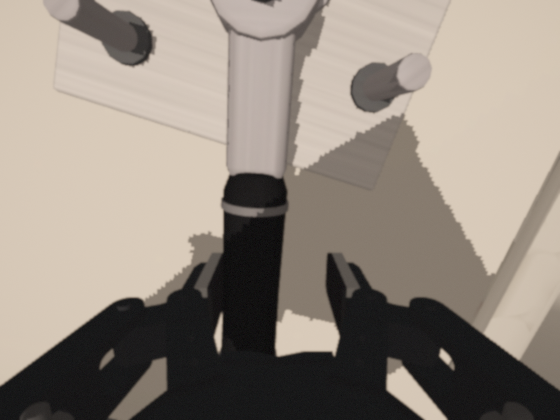

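Emit:
apply_moves(
  rows=[
    [0.3,10.1,0,0,0,-0.07],
    [0.4,10.1,0,0,0,-0.07],
    [0.4,10.1,0,0,0,-0.07],
    [0.4,10.1,0,0,0,-0.07],
    [0.4,10.1,0,0,0,-0.07],
  ],
)

```text
time: 10.95
tool_pos: [453.9, -318.2, 16.0]
tcp_rot: [-180.0, -0.0, 35.3]
ft_force: [-1.3, 0.4, -0.4]
finger_gap: 50.2
grip_force: 0.2
```

Emit:
apply_moves(
  rows=[
    [0.2,5.8,0,0,0,-0.04],
    [0.1,4.4,0,0,0,-0.03],
    [0.1,2.9,0,0,0,-0.02],
    [0,2.9,0,0,0,-0.02],
    [0,2.9,0,0,0,-0.02],
  ],
)

```text
time: 11.58
tool_pos: [465.8, -333.0, 16.1]
tcp_rot: [-180.0, -0.0, 42.7]
ft_force: [0.3, -0.9, 0.2]
finger_gap: 49.9
grip_force: 0.2
```

Emit:
apply_moves(
  rows=[
    [0,2.9,0,0,0,-0.02],
    [0,2.9,0,0,0,-0.02],
    [0,2.2,0,0,0,-0.015],
    [0,2.2,0,0,0,-0.015],
    [0,2.2,0,0,0,-0.015],
  ],
)

```text
time: 12.2
tool_pos: [470.6, -337.0, 14.3]
tcp_rot: [-179.2, -0.1, 47.6]
ft_force: [-19.2, 25.4, 16.7]
finger_gap: 50.2
grip_force: 15.7
```

```bash
python3 - <<'E'
from h import *
snap('side','s_mid.png')
E
```

Emit:
apply_moves(
  rows=[
    [0.3,-10.1,0,0,0,0.07],
    [0.4,-10.1,0,0,0,0.07],
    [0.4,-10.1,0,0,0,0.07],
    [0.4,-10.1,0,0,0,0.07],
    [0.4,-10.1,0,0,0,0.07],
  ],
)

```text
time: 12.88
tool_pos: [443.9, -302.1, 16.2]
tcp_rot: [180.0, -0.0, 27.4]
ft_force: [0.6, -0.5, -0.3]
finger_gap: 49.8
grip_force: 0.2
```

Emit:
apply_moves(
  rows=[
    [0.3,-10.1,0,0,0,0.07],
    [0.4,-10.1,0,0,0,0.07],
    [0.4,-10.1,0,0,0,0.07],
    [0.4,-10.1,0,0,0,0.07],
    [0.4,-10.1,0,0,0,0.07],
  ],
)

```text
time: 13.5
tool_pos: [428.9, -254.6, 16.4]
tcp_rot: [179.9, -0.0, 7.3]
ft_force: [-1.1, -3.0, -0.6]
finger_gap: 50.5
grip_force: 1.4
```

Emit:
apply_moves(
  rows=[
    [0.3,-10.1,0,0,0,0.07],
    [0.4,-10.1,0,0,0,0.07],
    [0.4,-10.1,0,0,0,0.07],
    [0.4,-10.1,0,0,0,0.07],
    [0.4,-10.1,0,0,0,0.07],
  ],
)

```text
time: 14.12
tool_pos: [431.2, -204.1, 16.3]
tcp_rot: [179.9, 0.0, -12.7]
ft_force: [-3.5, -2.6, 0.2]
finger_gap: 50.0
grip_force: 1.5
```

```bash
python3 - <<'E'
from h import *
s=sense();p=np.array(s['tool_pos'][:2])-[572,-234.5];print(np.hypot(*p),np.degrees(np.arctan2(-p[1],-p[0])),s['tcp_rot'],s['ft_force'],s['finger_gap'])
E
```

```text
144.0424403416487 -12.170657850952393 [ 1.79934435e+02  2.88755364e-03 -1.27245009e+01] [-3.52696308 -2.58727594  0.2351481 ] 50.015284659741404
```

Emit:
apply_moves(
  rows=[
    [0.3,-8.7,0,0,0,0.06],
    [0.3,-8.7,0,0,0,0.06],
    [0.3,-7.2,0,0,0,0.05],
    [0.2,-7.2,0,0,0,0.05],
    [0.2,-5.8,0,0,0,0.04],
  ],
)

```text
time: 14.75
tool_pos: [444.2, -168.8, 16.1]
tcp_rot: [179.9, 0.0, -27.6]
ft_force: [-3.8, -1.6, 1.4]
finger_gap: 50.0
grip_force: 1.4
```

Emit:
apply_moves(
  rows=[
    [0.1,-4.4,0,0,0,0.03],
    [0.1,-2.9,0,0,0,0.02],
    [0,-2.9,0,0,0,0.02],
    [0,-2.9,0,0,0,0.02],
    [0,-2.9,0,0,0,0.02],
  ],
)

```text
time: 15.38
tool_pos: [452.6, -154.7, 16.0]
tcp_rot: [180.0, 0.0, -33.9]
ft_force: [-3.4, -1.2, 1.1]
finger_gap: 50.1
grip_force: 1.4
```

Emit:
apply_moves(
  rows=[
    [0,-2.2,0,0,0,0.015],
    [0,-2.2,0,0,0,0.015],
    [0,-2.2,0,0,0,0.015],
    [0,-1.5,0,0,0,0.01],
    [0,-1.5,0,0,0,0.01],
  ],
)

```text
time: 16.0
tool_pos: [456.4, -150.2, 15.9]
tcp_rot: [179.6, -0.0, -37.5]
ft_force: [-15.9, -25.1, 2.3]
finger_gap: 50.4
grip_force: 14.8
```

Emit:
apply_moves(
  rows=[
    [0,7,0,0,0,0],
    [0,7,0,0,0,0],
    [0,6,0,0,0,0],
    [0,0,0,0,0,0],
    [0,0,0,0,0,0],
  ],
)

```text
time: 16.62
tool_pos: [446.1, -162.8, 16.1]
tcp_rot: [-180.0, -0.0, -37.5]
ft_force: [0.2, -1.4, 0.1]
finger_gap: 49.9
grip_force: 0.4
```

```bash
python3 - <<'E'
from h import *
print(sense()['ft_force'])
snap('wrist','w6.png')
E
```

```text
[ 0.19643631 -1.3765633   0.14107403]
```

View pics/w6.png

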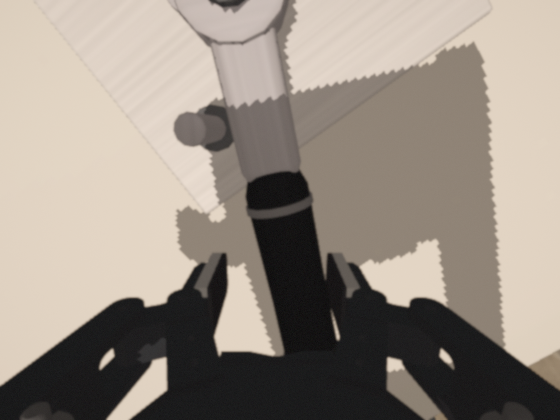

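Emit:
apply_moves(
  rows=[
    [0,4,0,0,0,-0.03],
    [0,2,-5,0,0,-0.03],
    [0,0,-35,0,0,0],
    [0,0,-50,0,0,0],
    [0,0,-60,0,0,0],
  ],
)

```text
time: 17.3
tool_pos: [441.6, -167.0, 167.0]
tcp_rot: [180.0, 0.1, -34.1]
ft_force: [1.4, -1.2, 0.6]
finger_gap: 50.0
grip_force: 0.0
```

Emit:
apply_moves(
  rows=[
    [-10,0,-30,0,0,0],
    [-10,0,-30,0,0,0],
    [0,0,0,0,0,0],
    [0,0,0,0,0,0],
    [0,0,0,0,0,0],
  ],
)

```text
time: 17.92
tool_pos: [425.3, -156.2, 224.7]
tcp_rot: [180.0, 0.1, -34.1]
ft_force: [-0.2, -0.0, 0.5]
finger_gap: 50.2
grip_force: 0.0
```

```bash
python3 - <<'E'
from h import *
print(sense()['ft_force'],sense()['time'])
a,_=snap('wrist','w7.png')
for c in ['wrist','top']:
  if c=='top': snap(c)
  for n in['nut_axis','handle_grip','lever_tab','lever_pivot','bracket']:
    print(c,n,[(np.round(r['xyz']),round(r['confidence'],2)) for r in models.place_of(n,c)[:2]])
E
```

```text
[-0.21395043 -0.0328411   0.52020098] 17.925
wrist nut_axis [(array([ 574., -236.,   57.]), 0.8)]
wrist handle_grip [(array([ 440., -173.,   44.]), 0.9)]
wrist lever_tab []
wrist lever_pivot [(array([ 541., -220.,   60.]), 0.72)]
wrist bracket [(array([ 574., -235.,   -3.]), 0.74)]
top nut_axis [(array([ 571., -240.,   55.]), 0.9)]
top handle_grip [(array([ 440., -171.,   41.]), 0.89), (array([ 765., -126.,    0.]), 0.19)]
top lever_tab [(array([ 568., -243.,   71.]), 0.72)]
top lever_pivot [(array([ 551., -216.,   56.]), 0.63), (array([734.,  36.,   2.]), 0.44)]
top bracket [(array([ 573., -234.,   -1.]), 0.69)]
```

View pics/w7.png

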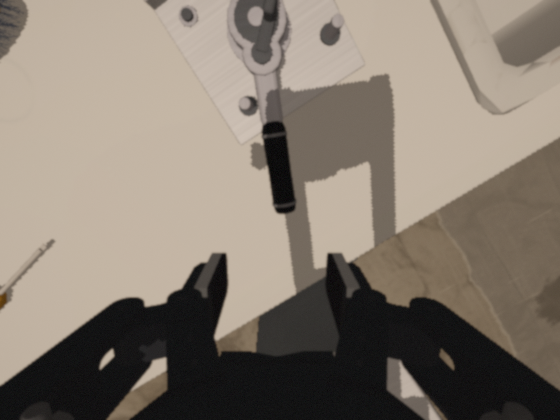

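```bash
python3 - <<'E'
from h import *
snap('side','s_end.png')
print(sense()['time'])
cv2.imwrite('pics/cmp.png',np.hstack([cv2.resize(cv2.imread('pics/'+f)[265:350,235:335],None,fx=2.6,fy=2.6,interpolation=2) for f in('side1.png','s_mid.png','s_end.png')]))
E
```

```text
18.575
```

View pics/cmp.png

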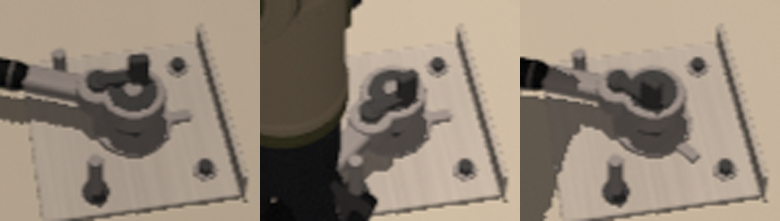

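The ear stayed put during the free-wheel swing (about (180,117) at the start, (440,117) mid-way) and ends turned clockwise at (690,155). The lever is over on its other side and the handle stands at the first stud.

```bash
python3 -c "
from h import *
print(job.hand_in())"
```

```text
the job is handed in; nothing more can be done
None
```

The job is handed in at about 18.6 s of the 54 s allowed: the lever is flipped to tighten, the handle free-wheeled to the far stud with the nut still, then drove the nut tighter all the way to the first stud (springing back slightly, as expected), and the gripper is clear of the spanner.

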